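# Uncouple the sampling probe and rinse its tip

### The job

The sampling probe with the blue grip is locked in the brass quick coupler: pull the coupler's sprung collar back until it clicks and stays back, then draw the probe straight out, without dragging the coupler's carriage along its rails. Dip the probe's black tip into the white porcelain rinse bowl, then lay the probe flat inside the aluminium tray and let go. Leave the bowl, the red-capped bottle, the blue cup and the tape roll where they stand.

Things in the scene. Friction and masses are not known exactly. Their poses are not given: they have to be found in the camera images.
- dock: Fixed grey foot plate 140 x 86 x 10 mm with steel rails. Origin on the worktop straight under the coupler's socket mouth; x is level and points out of the socket along the probe to its tip; z up. Coupling axis 70 mm up. A white head (56 mm wide, 64 to 120 mm behind the mouth, top with catch pin 118 mm up) rides the rails and bears a 22 mm square barrel (15.4 mm bore) with collar and latch.
- carriage (a joint): How far the white head with the coupler has been dragged along its rails, m: 0 at the start, + towards the probe's tip. Held by friction alone, it gives way when collar or probe is pulled with more than about 20 N along the axis, and stays where it is left. It must always stay within 8 mm of 0.
- collar (a joint): How far the brass collar is pulled back (to minus x of the dock), m: 0 = forward, probe locked; 0.014 = against its stop. Spring: about 6 N at 0, 9.5 N at the stop. From about 12 mm a hidden lock pin frees the probe and the red catch pin drops in front of the collar's tail, which keeps the collar back (at 10 to 12 mm) when let go; before that it springs forward and locks again.
- collar_mid (a point): Middle of the brass collar's length, on the coupling axis; it moves with the collar; axes as the dock's. The collar is a knurled ring 54 mm in diameter, 30 mm long, with a rim 60 mm in diameter and 5 mm thick at its front (probe) end; free air beside it, about 20 mm below it to the rails. Two flat brass strips run back from its top to the catch pin.
- socket_mouth (a point): Mouth of the socket, on the coupling axis (at the barrel's front face); it moves with the carriage.
- probe: Loose sampling probe, 192 mm long, about 0.11 kg. Origin: centre of its blue grip (55 mm long, 24 x 24 mm), on its axis; x to the tip. Locked, its origin is 55 mm out of the mouth; it droops up to 3 degrees. Its 14 mm square shank reaches 42 mm into the socket with 0.7 mm play a side: draw it straight; freed, it drags a few N. Behind the grip an 18 mm neck, before it a 9 mm rod and a 14 mm ball.
- probe_tip (a point): End of the probe's black ball tip, 94.5 mm from the probe's origin along its x.
- probe_shank (a point): End of the probe's steel shank, 97.5 mm from the probe's origin along minus x.
- bowl: White porcelain mortar used as rinse bowl, loose, 0.35 kg, empty: 93 mm in diameter at the rim, 52 mm high, about 60 mm wide inside at the rim, inner floor about 22 mm above the worktop. Origin: centre of its underside.
- tray: Fixed shallow aluminium tray, 140 mm (its x) by 235 mm (its y) by 16 mm high, walls and floor 3 mm thick, open at the top. Origin: centre of its underside.
- red_dropper: Bystander: white dropper bottle with a red cap, 31 mm in diameter, 72 mm high, loose. Origin: centre of its underside.
- blue_cup: Bystander: small blue plastic cup, 41 mm in diameter, 33 mm high, loose. Origin: centre of its underside.
- tape: Bystander: roll of tan tape lying flat, 103 mm in diameter, 25 mm high, loose. Origin: centre of its underside.
- catch: Loose red-topped catch pin standing in the square guide on top of the white head, 92 mm behind the mouth; steel stem 8 mm square, 24 mm long, red button 16 mm in diameter. Origin: centre of its lower end, 92 mm above the worktop while it rides on the collar's tail; it drops by 8 mm of its own weight when the collar is far enough back. Nothing to be handled.

How it is judged:
On the way, in this order (a step that is already met when the one before it is completed fails the run):
1. the collar is back, held by its catch and let go, the probe still in its socket (value of joint collar above 0.009 m and distance between probe and socket_mouth below 0.075 m and contact force between the fingers and collar below 0.2 N), for 0.1 s.
2. the probe is drawn clear of the socket (distance between probe and socket_mouth above 0.102 m), for 0.1 s.
3. the probe, held in the fingers, has the end of its black tip inside the bowl, at least 8 mm below the rim (horizontal distance between probe_tip and bowl below 0.035 m and z of probe_tip in the frame of bowl below 0.044 m and contact force between the fingers and probe above 0.5 N), for 0.2 s.
At the end, for the whole second after the job is handed in: The probe lies flat and at rest (within 7 degrees of level) wholly inside the tray's walls; the carriage is within 8 mm of 0; the bowl stands upright within 30 mm of where it was; the red-capped bottle, the blue cup and the tape roll are within 30 mm of where they were (z of probe in the frame of tray below 0.024 m and angle between probe's own x axis and vertical between 1.45 and 1.69 rad and x of probe_tip in the frame of tray between -0.068 and 0.068 m and x of probe_shank in the frame of tray between -0.068 and 0.068 m and y of probe_tip in the frame of tray between -0.116 and 0.116 m and y of probe_shank in the frame of tray between -0.116 and 0.116 m and linear speed of probe below 0.02 m/s and value of joint carriage between -0.008 and 0.008 m and distance of each of bowl, red_dropper, blue_cup, tape from where it was at the start of the episode below 0.03 m and angle between bowl's own z axis and vertical below 0.1 rad); the robot touches nothing.
It fails at once if the coupler's carriage is dragged more than 8 mm along its rails (value of joint carriage above 0.008 m or value of joint carriage below -0.008 m).
It fails at once if a bystander is knocked over (angle between any of red_dropper, blue_cup's own z axis and vertical above 0.7 rad).
It also fails if it takes over 64 s, if anything falls off the work surface, if the arm or the gripper's body presses on something with over 40 N, if the wrist force passes 120 N, or if a joint passes its speed limit or range.

### The arm

A 6-joint arm with a two-finger parallel gripper is mounted at the origin on a cart in front of the work surface, level with it; the furniture and walls round the work are solid. World frame = base frame: x ahead of the robot, y to its left, z up, the work surface at z = 0. Lengths are in m, angles in rad, forces in N, time in s.
With the tool pointing down it reaches from about 0.35 to 0.85 m from the base axis. Payload 8.1 kg.
Tool frame: the origin (TCP) lies midway between the tips of the shut fingers; the grasp point (between the pads) lies 19 mm behind it; z points along the fingers, y is the direction in which the jaws open and shut (so a half turn about z gives the same grasp; the last joint's range is limited). The gripper opens to 93 mm and grips with 3 to 60 N. Pads are 15 mm wide; open, the fingers measure 128 mm over their backs; the gripper's body (75 mm by 188 mm) begins 65 mm behind the grasp point.
Start: joints at [1.212, 0.13, 1.488, -0, 1.523, -0.085], TCP at [0.162, 0.578, 0.219] pointing down, gripper open.
Joint ranges: [-2.96, 2.96], [-0.89, 2.26], [0.02, 2.5], [-1.34, 4.48], [0, 2.73], [-2.66, 2.66]. Speed limits (rad/s): [2.39, 2.39, 2.79, 3.14, 3.14, 3.14].

### API

Orientations are given as a rotation vector (axis times angle).
In Python, from plant import robot gives the robot as it stands. The module is installed in compiled form; this text tells all that it offers.
- The arm moves only by the shell command python3 -m pendant 'ROWS' [FORCE]. ROWS is JSON, a list of rows, each an object with "translation": the shift along the tool's x, y, z in mm, a list of three; "twist": the turn, a rotation vector about the tool's x, y, z in rad, a list of three; "grip": the opening, from -1 (shut) to 1 (fully open). A call has exactly 10 rows; each row shifts and turns the pose as measured when the row begins, along the tool's axes as they then stand; what a row does not reach is not made up. A row lasts 1/10 s, in which the tool goes at most 50 mm and 8.59 degrees, less where a joint would pass 70% of its speed; a pose out of reach is approached as far as the arm can. A call is refused whole if a number of a shift passes 50 or a number of a turn 0.15, either way. A call with a gripper value outside its range is refused whole. The fingers move at their own pace and stop on an object; FORCE is the grip in N (left out, the last holds). Time passes only in rows, so rows that do not move let the fingers close, or fill a call up. It gives the time, the measured TCP pose, the force and the opening at its end, in the units of the state.
- robot.read_state(): the state, without advancing time (a new reading comes with each control period).
- robot.read_camera(name): name is "scene" or "top"; returns (picture, depth): 384x512x3 uint8, red, green, blue; 384x512 float32, m along the optical axis (not along the pixel's ray), 0 where there is no reading.
- robot.camera_info(name): a dict with "vertical_fov" (degrees; the focal length in pixels is half the picture's height over the tangent of half this angle, whatever the lens; pixels are square), "cx", "cy" (the principal point, pixels), "cam_to_world" (4x4, takes a point from camera to world coordinates). Camera axes: x right, y up, looking along -z (the intrinsics and any distortion apply to the point x, -y, -z); pixel columns grow to the right and rows downward; lengths in m; the calibration is good to about 2 mm. A picture is of the moment at which its call begins. camera_info takes no time and is no camera call.
- robot.close_job(): hands the job in, once; it reports no verdict.
The state is a dict: "t": time; "q": joint angles; "dq": joint speeds; "joint_torque": joint torques, N m; "tool_pos": TCP position; "orientation": TCP orientation; "force": force on the tool from outside, world axes, zero at the start; "wrist_torque": the same for the moment, N m; "opening": finger opening in m.
Only numpy, scipy, OpenCV 4.12 (cv2) and the standard library are available. Lean on these libraries where they do the work, as an engineer would, in place of code of your own. Each camera call takes 0.05 s, during which the arm holds its last target. There are 200 camera calls.

## Working session

There is one attempt and no reset: what is moved stays moved. The work goes in short steps, Python scripts to look and compute and a shell command to move; the robot and the scene stay as the last step left them, time stands still between calls to the robot, and variables do not carry over. Pictures are saved under pics/ and viewed, about 8 in all and at most 12, crops included, and the job is handed in when it is done.

```bash
mkdir -p pics; cat > h.py <<'E'
import numpy as np, cv2
from plant import robot
def cap(n,tag):
    rgb,d=robot.read_camera(n); np.savez('pics/%s.npz'%tag,rgb=rgb,d=d)
    cv2.imwrite('pics/%s.png'%tag,cv2.cvtColor(rgb,cv2.COLOR_RGB2BGR)); return rgb,d
def pts(n,d):
    i=robot.camera_info(n); h,w=d.shape; f=h/2/np.tan(np.radians(i['vertical_fov'])/2)
    u,v=np.meshgrid(np.arange(w),np.arange(h)); 
    P=np.stack([(u-i['cx'])/f*d,-(v-i['cy'])/f*d,-d,np.ones_like(d)],-1)
    return (P@np.array(i['cam_to_world']).T)[...,:3]
def load(n,tag):
    z=np.load('pics/%s.npz'%tag); return z['rgb'],pts(n,z['d'])
E
python3 - <<'E'
from h import *
for n in('scene','top'):
    i=robot.camera_info(n);print({k:v for k,v in i.items()})
    cap(n,n+'0')
a=cv2.imread('pics/scene0.png');b=cv2.imread('pics/top0.png')
print(robot.read_state())
E
```

```text
{'vertical_fov': 46.02416639727557, 'cx': 258.85058086286347, 'cy': 195.27791524909043, 'cam_to_world': array([[ 0.78519472,  0.29460263, -0.54468206, -0.1259543 ],
       [-0.61923481,  0.37948424, -0.68741542, -0.99551545],
       [ 0.00418387,  0.87704105,  0.48039722,  0.63296388],
       [ 0.        ,  0.        ,  0.        ,  1.        ]])}
{'vertical_fov': 42.56006083442634, 'cx': 257.7561295708607, 'cy': 197.03963931578474, 'cam_to_world': array([[-0.0043306 ,  0.97657328, -0.21514153,  0.22259804],
       [-0.99998127, -0.00329872,  0.0051551 , -0.2089892 ],
       [ 0.00432464,  0.21515983,  0.97656927,  1.35567786],
       [ 0.        ,  0.        ,  0.        ,  1.        ]])}
{'t': 0.1, 'q': array([ 1.21162933e+00,  1.31064742e-01,  1.48916224e+00,  5.94246630e-06,
        1.52301136e+00, -8.54340325e-02]), 'dq': array([ 0.00142743, -0.00165201, -0.00255151, -0.00051459, -0.00121946,
        0.00083782]), 'joint_torque': array([ 9.08987113e-04, -5.61339390e+01, -4.93097699e+01,  7.70687638e-02,
        2.89479975e-02, -3.33123728e-05]), 'tool_pos': array([0.16201152, 0.57718057, 0.21770931]), 'orientation': array([-4.28587581e-01, -3.11184748e+00,  2.51907477e-03]), 'force': array([ 0.74949078, -0.34518108,  0.18078578]), 'wrist_torque': array([-0.00850845, -0.0615535 ,  0.01787983]), 'opening': 0.09258782457345462}
```

View pics/scene0.png

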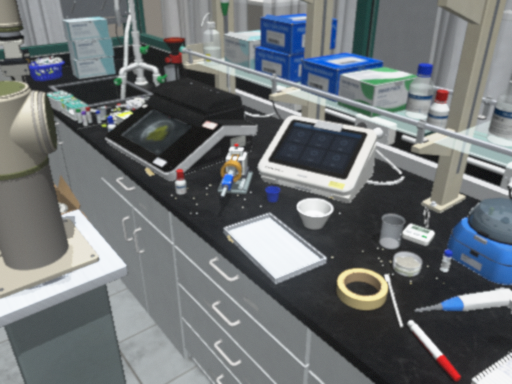

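View pics/top0.png

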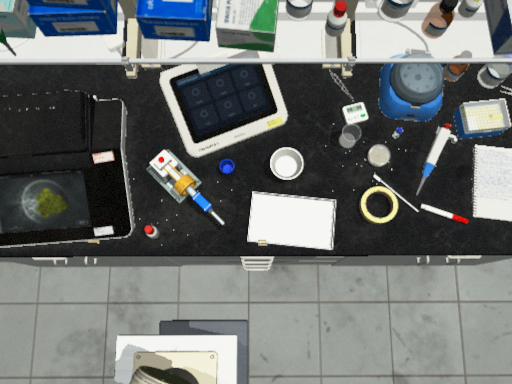

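Scene: coupler around (235,170), probe pointing towards the camera, tray (273,245), bowl (314,212). Top: dock at (178,180) with its probe tip at (222,222), bowl (286,164), tray (292,220), red bottle (151,231), blue cup (227,167), tape (379,205).

```bash
python3 - <<'E'
from h import *
rgb,P=load('top','top0')
hsv=cv2.cvtColor(rgb,cv2.COLOR_RGB2HSV)
def box(u0,u1,v0,v1,m): 
    M=np.zeros(m.shape,bool); M[v0:v1,u0:u1]=m[v0:v1,u0:u1]; return M
H,S,V=[hsv[...,k].astype(int) for k in range(3)]
z=P[...,2]
def rep(n,M):
    p=P[M]; print(n,M.sum(),'med',np.median(p,0).round(4),'min',p.min(0).round(3),'max',p.max(0).round(3))
    return p
rep('bowl',box(262,308,140,186,(z>.03)))
tr=rep('tray',box(235,350,180,255,(z>.002)&(V>150)))
print(cv2.minAreaRect((tr[:,:2]*1000).astype(np.float32)))
rep('red',box(135,165,215,240,z>.03))
rep('cup',box(212,242,152,180,z>.02))
rep('tape',box(350,405,180,230,z>.012))
blue=box(185,225,185,226,(H>95)&(H<125)&(S>120)&(z>.04)); b=rep('grip',blue)
pr=box(185,235,185,235,(z>.045)); p=rep('probe',pr)
br=box(150,210,150,205,(H>10)&(H<28)&(S>130)&(z>.06)); c=rep('brass',br)
for q in(b,p,c):
    print(cv2.fitLine((q[:,:2]).astype(np.float32),cv2.DIST_HUBER,0,.001,.001).ravel(), cv2.minAreaRect((q[:,:2]*1000).astype(np.float32)))
rep('catch',box(150,172,150,170,(V>120)&((H<8)|(H>172))&(S>140)))
rgb2,P2=load('scene','scene0')
for nm,(im,(u,v,w,h)) in {'t':(rgb,(140,140,100,95)),'s':(rgb2,(190,135,80,75))}.items():
    pass
a=cv2.resize(rgb[140:235,140:240],(700,665)[:2] and (600,570),interpolation=cv2.INTER_CUBIC)
cv2.imwrite('pics/ctop.png',a[...,::-1])
E
```

```text
bowl 412 med [ 0.6183 -0.2959  0.0478] min [ 0.223 -0.339  0.03 ] max [ 0.65  -0.209  1.356]
tray 2896 med [ 0.4517 -0.306   0.0047] min [ 0.223 -0.431  0.002] max [ 0.538 -0.186  1.356]
((370.293701171875, -301.18939208984375), (237.0253448486328, 313.2799377441406), 83.91277313232422)
red 125 med [0.4167 0.0695 0.0641] min [ 0.223 -0.209  0.031] max [0.435 0.085 1.356]
cup 71 med [ 0.6104 -0.1271  0.0312] min [ 0.223 -0.209  0.02 ] max [ 0.639 -0.09   1.356]
tape 578 med [ 0.4905 -0.5472  0.0236] min [ 0.223 -0.602  0.012] max [ 0.544 -0.209  1.356]
grip 172 med [ 0.49  -0.066  0.079] min [ 0.465 -0.092  0.063] max [ 0.515 -0.041  0.086]
probe 399 med [ 0.4884 -0.068   0.0767] min [ 0.223 -0.209  0.046] max [ 0.544 -0.018  1.356]
brass 261 med [ 0.5411 -0.0167  0.0936] min [ 0.223 -0.209  0.061] max [0.592 0.022 1.356]
[ 0.71962637  0.6943615   0.48993096 -0.06684376] ((490.6051940917969, -66.09940338134766), (56.740543365478516, 22.672927856445312), 45.40620422363281)
[ 0.7330223   0.68020463  0.49194306 -0.06608611] ((389.35369873046875, -130.94903564453125), (364.97161865234375, 48.852622985839844), 32.703094482421875)
[ 0.66142297 -0.7500131   0.54257256 -0.02204995] ((416.1341552734375, -107.21925354003906), (433.8804626464844, 54.782527923583984), 34.93358612060547)
catch 21 med [0.5972 0.0369 0.1182] min [0.592 0.031 0.111] max [0.605 0.044 0.122]
```

View pics/ctop.png

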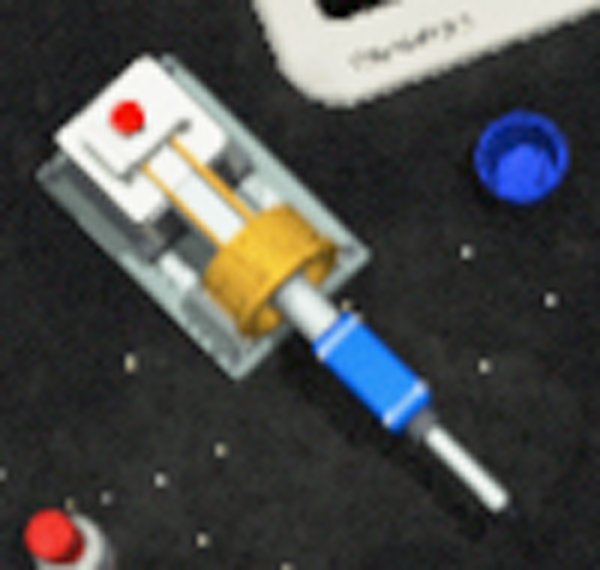

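```bash
python3 - <<'E'
from h import *
rgb,P=load('top','top0'); d0=np.load('pics/top0.npz')['d']; P[d0<=0]=np.nan
z=P[...,2]; hsv=cv2.cvtColor(rgb,cv2.COLOR_RGB2HSV).astype(int); H,S,V=[hsv[...,k] for k in range(3)]
d=np.array([-.721,-.693]); n=np.array([.693,-.721]); m=np.array([.530,-.028])
def sec(u0,u1,v0,v1,cond):
    M=np.zeros(z.shape,bool); M[v0:v1,u0:u1]=cond[v0:v1,u0:u1]; return P[M]
c=sec(150,212,150,208,(H>8)&(H<32)&(S>110)&(z>.05))
s=(c[:,:2]-m)@d; t=(c[:,:2]-m)@n
for a in range(-100,20,5):
    k=(s>=a/1e3)&(s<(a+5)/1e3)
    if k.any(): print(a,k.sum(),'t',t[k].min().round(3),t[k].max().round(3),'z',c[k,2].max().round(4))
g=sec(185,240,180,240,z>.045); s=(g[:,:2]-m)@d; t=(g[:,:2]-m)@n
for a in range(0,160,10):
    k=(s>=a/1e3)&(s<(a+10)/1e3)&(abs(t)<.03)
    if k.any(): print('pr',a,k.sum(),'t',np.median(t[k]).round(4),'z',np.median(g[k,2]).round(4),g[k,2].max().round(4))
for nm,b,lo in(('bowl',(262,308,140,186),.04),('tray',(240,345,182,252),.011),('red',(135,165,215,240),.05),('cup',(212,242,152,180),.022),('tape',(350,405,180,230),.018)):
    q=sec(*b,(z>lo)&(z<.09)); print(nm,len(q),cv2.minAreaRect((q[:,:2]*1e3).astype(np.float32)),q[:,2].max())
# tablet heightmap
for x in np.arange(.56,.80,.03):
    r=[]
    for y in np.arange(-.36,.06,.03):
        k=(abs(P[...,0]-x)<.015)&(abs(P[...,1]-y)<.015); r.append('%4d'%(np.nanmax(z[k])*1e3 if k.any() else -1))
    print('x%.2f'%x,' '.join(r))
E
```

```text
-80 3 t -0.009 0.008 z 0.0973
-75 2 t -0.009 0.008 z 0.0929
-70 4 t -0.009 0.015 z 0.0952
-65 6 t -0.009 0.013 z 0.0967
-60 3 t -0.009 0.008 z 0.0924
-55 2 t -0.008 0.008 z 0.0985
-50 3 t -0.008 0.009 z 0.0979
-45 2 t -0.008 0.009 z 0.0929
-40 4 t -0.008 0.009 z 0.0949
-35 2 t -0.008 0.011 z 0.0937
-30 25 t -0.022 0.025 z 0.0994
-25 37 t -0.024 0.025 z 0.1013
-20 33 t -0.026 0.025 z 0.1018
-15 37 t -0.026 0.025 z 0.1026
-10 38 t -0.026 0.025 z 0.1008
-5 46 t -0.026 0.027 z 0.1027
0 42 t -0.027 0.027 z 0.1076
pr 0 55 t 0.0067 z 0.0775 0.1076
pr 10 25 t -0.0006 z 0.0768 0.0817
pr 20 23 t -0.0003 z 0.0779 0.0819
pr 30 34 t -0.0004 z 0.0803 0.0871
pr 40 34 t -0.0004 z 0.08 0.0857
pr 50 34 t -0.001 z 0.0778 0.0849
pr 60 35 t 0.0017 z 0.0791 0.084
pr 70 37 t 0.0022 z 0.0783 0.0842
pr 80 28 t -0.0008 z 0.0725 0.084
pr 90 17 t 0.0012 z 0.0702 0.0763
pr 100 13 t 0.0016 z 0.0694 0.0725
pr 110 13 t 0.0018 z 0.0681 0.0702
pr 120 14 t 0.0018 z 0.0664 0.072
pr 130 13 t 0.0024 z 0.0677 0.0705
pr 140 14 t 0.0012 z 0.0672 0.0747
bowl 302 ((604.5079956054688, -294.1649475097656), (88.65599060058594, 9
[... 482 characters left out ...]
78515625), (100.46774291992188, 101.87272644042969), 40.051536560058594) 0.03334550960107174
x0.56    6   55   56   54    5    8    9    6    6    8   84  102  101  103
x0.59    9   55   28   53   57    5    8   37   38    5    7   15   96  122
x0.62    8   57   42   57   59    6    7   36   37   64   71   73   84  108
x0.65    6   53   57   58    7   10    5   66   73   77   87   88   83   15
x0.68    6    8    7    8   66   70   77   81   90   95   99  107  110    7
x0.71    5    8   67   73   78   85   91   95  103  110  117  119  124    5
x0.74   10    6   83   88   96  101  104  113  118  120  129  137  138  142
x0.77    5    8   83  100  110  114  122  126  133  139  144  151  153  154
```

```bash
cat > plan.py <<'E'
from h import *
from scipy.spatial.transform import Rotation as R
import sys
def plan(tgt,yaw=None,rows=10):
    "rows to reach tgt; yaw: world angle of tool x (tool down)"
    s=robot.read_state(); p=np.array(s['tool_pos']); r=R.from_rotvec(s['orientation'])
    tg=r
    if yaw is not None:
        a=np.radians(yaw); tg=R.from_matrix(np.array([[np.cos(a),np.sin(a),0],[np.sin(a),-np.cos(a),0],[0,0,-1]]).T)
    w=(r.inv()*tg).as_rotvec(); step=(np.array(tgt)-p)/rows
    print('rot',w.round(3))
    for k in range(rows):
        rk=r*R.from_rotvec(w*k/rows); print(rk.inv().apply(step*1e3).round(0).tolist(),(w/rows).round(3).tolist())
def st():
    s=robot.read_state(); r=R.from_rotvec(s['orientation']).as_matrix()
    print('t',round(s['t'],2),'p',np.round(s['tool_pos'],4),'x',r[:,0].round(3),'z',r[:,2].round(3),'F',np.round(s['force'],1),'op',round(s['opening'],4))
E
python3 -c "
from plan import *
plan([.541,-.0176,.20],43.9,20)"
```

```text
rot [-1.000e-03  2.000e-03  2.102e+00]
[-26.0, -24.0, 1.0] [-0.0, 0.0, 0.105]
[-29.0, -21.0, 1.0] [-0.0, 0.0, 0.105]
[-31.0, -18.0, 1.0] [-0.0, 0.0, 0.105]
[-32.0, -14.0, 1.0] [-0.0, 0.0, 0.105]
[-34.0, -11.0, 1.0] [-0.0, 0.0, 0.105]
[-35.0, -7.0, 1.0] [-0.0, 0.0, 0.105]
[-35.0, -3.0, 1.0] [-0.0, 0.0, 0.105]
[-35.0, 0.0, 1.0] [-0.0, 0.0, 0.105]
[-35.0, 4.0, 1.0] [-0.0, 0.0, 0.105]
[-34.0, 8.0, 1.0] [-0.0, 0.0, 0.105]
[-33.0, 11.0, 1.0] [-0.0, 0.0, 0.105]
[-32.0, 15.0, 1.0] [-0.0, 0.0, 0.105]
[-30.0, 18.0, 1.0] [-0.0, 0.0, 0.105]
[-28.0, 21.0, 1.0] [-0.0, 0.0, 0.105]
[-26.0, 24.0, 1.0] [-0.0, 0.0, 0.105]
[-23.0, 26.0, 1.0] [-0.0, 0.0, 0.105]
[-20.0, 29.0, 1.0] [-0.0, 0.0, 0.105]
[-17.0, 31.0, 1.0] [-0.0, 0.0, 0.105]
[-14.0, 32.0, 1.0] [-0.0, 0.0, 0.105]
[-11.0, 34.0, 1.0] [-0.0, 0.0, 0.105]
```

```bash
python3 -m pendant '[{"translation":[-26,-24,1],"twist":[0,0,0.105],"grip":1},{"translation":[-29,-21,1],"twist":[0,0,0.105],"grip":1},{"translation":[-31,-18,1],"twist":[0,0,0.105],"grip":1},{"translation":[-32,-14,1],"twist":[0,0,0.105],"grip":1},{"translation":[-34,-11,1],"twist":[0,0,0.105],"grip":1},{"translation":[-35,-7,1],"twist":[0,0,0.105],"grip":1},{"translation":[-35,-3,1],"twist":[0,0,0.105],"grip":1},{"translation":[-35,0,1],"twist":[0,0,0.105],"grip":1},{"translation":[-35,4,1],"twist":[0,0,0.105],"grip":1},{"translation":[-34,8,1],"twist":[0,0,0.105],"grip":1}]'
python3 -c "
from plan import *
st();plan([.541,-.0176,.20],43.9,10)"
```

```text
t: 1.1
tool_pos: [0.3494, 0.266, 0.2024]
orientation: [1.971, 2.446, -0.015]
force: [0.3, 0.7, 1.0]
opening: 0.0935
t 1.1 p [0.3494 0.266  0.2024] x [-0.213  0.977 -0.006] z [-0.006 -0.008 -1.   ] F [0.3 0.7 1. ] op 0.0935
rot [-0.003  0.009  1.019]
[-32.0, 13.0, 0.0] [-0.0, 0.001, 0.102]
[-30.0, 16.0, 0.0] [-0.0, 0.001, 0.102]
[-29.0, 19.0, 0.0] [-0.0, 0.001, 0.102]
[-26.0, 22.0, 0.0] [-0.0, 0.001, 0.102]
[-24.0, 24.0, 0.0] [-0.0, 0.001, 0.102]
[-22.0, 27.0, 0.0] [-0.0, 0.001, 0.102]
[-19.0, 29.0, 0.0] [-0.0, 0.001, 0.102]
[-16.0, 30.0, 0.0] [-0.0, 0.001, 0.102]
[-13.0, 32.0, 0.0] [-0.0, 0.001, 0.102]
[-9.0, 33.0, 0.0] [-0.0, 0.001, 0.102]
```

Tracks well.

```bash
python3 -m pendant '[{"translation":[-32,13,0],"twist":[0,0.001,0.102],"grip":1},{"translation":[-30,16,0],"twist":[0,0.001,0.102],"grip":1},{"translation":[-29,19,0],"twist":[0,0.001,0.102],"grip":1},{"translation":[-26,22,0],"twist":[0,0.001,0.102],"grip":1},{"translation":[-24,24,0],"twist":[0,0.001,0.102],"grip":1},{"translation":[-22,27,0],"twist":[0,0.001,0.102],"grip":1},{"translation":[-19,29,0],"twist":[0,0.001,0.102],"grip":1},{"translation":[-16,30,0],"twist":[0,0.001,0.102],"grip":1},{"translation":[-13,32,0],"twist":[0,0.001,0.102],"grip":1},{"translation":[-9,33,0],"twist":[0,0.001,0.102],"grip":1}]'
python3 -c "
from plan import *
st();plan([.541,-.0176,.12],43.9,4)
cap('scene','s1')
a=cv2.imread('pics/s1.png')[90:220,150:330];cv2.imwrite('pics/s1c.png',cv2.resize(a,None,fx=4,fy=4,interpolation=cv2.INTER_CUBIC))"
```

```text
t: 2.1
tool_pos: [0.5391, -0.0365, 0.1983]
orientation: [-2.936, -1.105, 0.01]
force: [1.1, 0.0, 0.1]
opening: 0.0931
t 2.1 p [ 0.5391 -0.0365  0.1983] x [ 0.752  0.66  -0.004] z [-0.007  0.002 -1.   ] F [1.1 0.  0.1] op 0.0931
rot [-0.007  0.004 -0.046]
[4.0, -3.0, 20.0] [-0.002, 0.001, -0.011]
[4.0, -3.0, 20.0] [-0.002, 0.001, -0.011]
[4.0, -3.0, 20.0] [-0.002, 0.001, -0.011]
[4.0, -3.0, 20.0] [-0.002, 0.001, -0.011]
```

View pics/s1c.png

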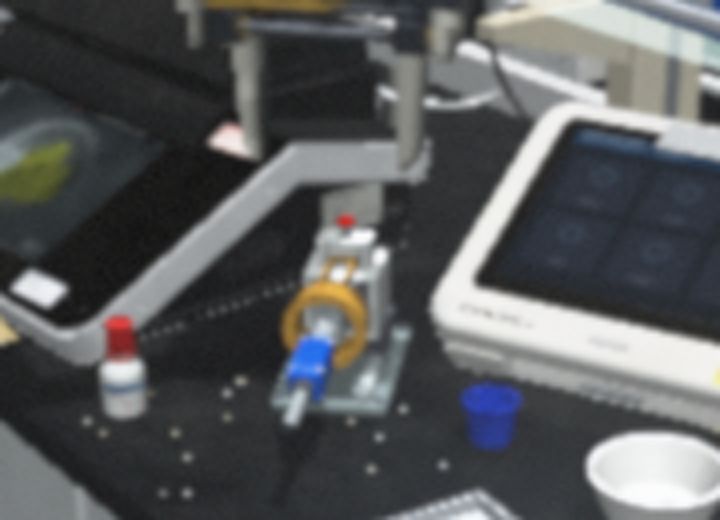

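The picture shows the open gripper above and behind the coupler (collar at crop (325,320)); free space beside the collar.

```bash
python3 -m pendant '[{"translation":[4,-3,5],"twist":[-0.002,0.001,-0.011],"grip":1},{"translation":[4,-3,5],"twist":[-0.002,0.001,-0.011],"grip":1},{"translation":[4,-3,5],"twist":[-0.002,0.001,-0.011],"grip":1},{"translation":[4,-3,5],"twist":[-0.002,0.001,-0.011],"grip":1},{"translation":[0,0,15],"twist":[0,0,0],"grip":1},{"translation":[0,0,15],"twist":[0,0,0],"grip":1},{"translation":[0,0,15],"twist":[0,0,0],"grip":1},{"translation":[0,0,15],"twist":[0,0,0],"grip":1},{"translation":[0,0,10],"twist":[0,0,0],"grip":1},{"translation":[0,0,0],"twist":[0,0,0],"grip":1}]'
python3 -c "
from plan import *
st();plan([.541,-.0176,.053],43.9,6)"
```

```text
t: 3.15
tool_pos: [0.5408, -0.0163, 0.0961]
orientation: [2.914, 1.173, -0.008]
force: [-0.4, 0.1, 0.6]
opening: 0.0927
t 3.15 p [ 0.5408 -0.0163  0.0961] x [ 0.721  0.693 -0.005] z [-0.004 -0.002 -1.   ] F [-0.4  0.1  0.6] op 0.0927
rot [-0.001  0.005 -0.001]
[-0.0, 0.0, 7.0] [-0.0, 0.001, -0.0]
[-0.0, 0.0, 7.0] [-0.0, 0.001, -0.0]
[-0.0, 0.0, 7.0] [-0.0, 0.001, -0.0]
[-0.0, 0.0, 7.0] [-0.0, 0.001, -0.0]
[-0.0, 0.0, 7.0] [-0.0, 0.001, -0.0]
[-0.0, 0.0, 7.0] [-0.0, 0.001, -0.0]
```

```bash
python3 -m pendant '[{"translation":[0,0.5,7],"twist":[0,0,0],"grip":1},{"translation":[0,0.5,7],"twist":[0,0,0],"grip":1},{"translation":[0,0,7],"twist":[0,0,0],"grip":1},{"translation":[0,0,7],"twist":[0,0,0],"grip":1},{"translation":[0,0,7],"twist":[0,0,0],"grip":1},{"translation":[0,0,7],"twist":[0,0,0],"grip":1},{"translation":[0,0,0],"twist":[0,0,0],"grip":0.3},{"translation":[0,0,0],"twist":[0,0,0],"grip":0.1},{"translation":[0,0,0],"twist":[0,0,0],"grip":0},{"translation":[0,0,0],"twist":[0,0,0],"grip":-0.2}]' 25
python3 -c "
from plan import *
st()"
```

```text
t: 4.15
tool_pos: [0.5426, -0.0174, 0.0518]
orientation: [2.913, 1.172, -0.004]
force: [-0.5, -0.8, 0.0]
opening: 0.0658
t 4.15 p [ 0.5426 -0.0174  0.0518] x [ 0.721  0.693 -0.003] z [-0.002 -0.003 -1.   ] F [-0.5 -0.8  0. ] op 0.0658
```

```bash
python3 -m pendant '[{"translation":[0,-1,0],"twist":[0,0,0],"grip":-0.2},{"translation":[0,0,0],"twist":[0,0,0],"grip":-0.3},{"translation":[0,0,0],"twist":[0,0,0],"grip":-0.3},{"translation":[0,0,0],"twist":[0,0,0],"grip":-0.3},{"translation":[0,0,0],"twist":[0,0,0],"grip":-0.3},{"translation":[0,0,0],"twist":[0,0,0],"grip":-0.3},{"translation":[1,0,0],"twist":[0,0,0],"grip":-0.3},{"translation":[2,0,0],"twist":[0,0,0],"grip":-0.3},{"translation":[0,0,0],"twist":[0,0,0],"grip":-0.3},{"translation":[0,0,0],"twist":[0,0,0],"grip":-0.3}]' 25
python3 -c "
from plan import *
st()"
```

```text
t: 5.15
tool_pos: [0.544, -0.0187, 0.0524]
orientation: [2.907, 1.169, -0.008]
force: [2.4, 0.3, -1.7]
opening: 0.0539
t 5.15 p [ 0.544  -0.0187  0.0524] x [ 0.721  0.692 -0.008] z [-0.002 -0.01  -1.   ] F [ 2.4  0.3 -1.7] op 0.0539
```

```bash
python3 -m pendant '[{"translation":[3,0,0],"twist":[0,0,0],"grip":-0.3},{"translation":[3,0,0],"twist":[0,0,0],"grip":-0.3},{"translation":[3,0,0],"twist":[0,0,0],"grip":-0.3},{"translation":[0,0,0],"twist":[0,0,0],"grip":-0.3},{"translation":[0,0,0],"twist":[0,0,0],"grip":-0.3},{"translation":[0,0,0],"twist":[0,0,0],"grip":-0.3},{"translation":[0,0,0],"twist":[0,0,0],"grip":-0.3},{"translation":[0,0,0],"twist":[0,0,0],"grip":-0.3},{"translation":[0,0,0],"twist":[0,0,0],"grip":-0.3},{"translation":[0,0,0],"twist":[0,0,0],"grip":-0.3}]' 25
python3 -c "
from plan import *
st()"
```

```text
t: 6.15
tool_pos: [0.5445, -0.0182, 0.0523]
orientation: [2.902, 1.167, -0.036]
force: [-2.7, -4.4, 0.6]
opening: 0.0539
t 6.15 p [ 0.5445 -0.0182  0.0523] x [ 0.721  0.692 -0.026] z [-0.017 -0.021 -1.   ] F [-2.7 -4.4  0.6] op 0.0539
```

```bash
python3 -m pendant '[{"translation":[3,0,0],"twist":[0,0.01,0],"grip":-0.3},{"translation":[3,0,0],"twist":[0,0.01,0],"grip":-0.3},{"translation":[3,0,0],"twist":[0,0.01,0],"grip":-0.3},{"translation":[3,0,0],"twist":[0,0.01,0],"grip":-0.3},{"translation":[3,0,0],"twist":[0,0.01,0],"grip":-0.3},{"translation":[3,0,0],"twist":[0,0.01,0],"grip":-0.3},{"translation":[3,0,0],"twist":[0,0.01,0],"grip":-0.3},{"translation":[3,0,0],"twist":[0,0.01,0],"grip":-0.3},{"translation":[3,0,0],"twist":[0,0.01,0],"grip":-0.3},{"translation":[3,0,0],"twist":[0,0.01,0],"grip":-0.3}]' 25
python3 -c "
from plan import *
st()"
```

```text
t: 7.15
tool_pos: [0.5552, -0.0076, 0.0521]
orientation: [-2.898, -1.17, -0.063]
force: [-14.6, -13.3, 9.7]
opening: 0.0536
t 7.15 p [ 0.5552 -0.0076  0.0521] x [0.719 0.694 0.043] z [ 0.031  0.03  -0.999] F [-14.6 -13.3   9.7] op 0.0536
```

```bash
python3 -m pendant '[{"translation":[0,0,0],"twist":[0,0,0],"grip":-0.3},{"translation":[0,0,0],"twist":[0,-0.02,0],"grip":0.3},{"translation":[0,0,0],"twist":[0,-0.01,0],"grip":0.5},{"translation":[0,0,0],"twist":[0,0,0],"grip":0.8},{"translation":[0,0,0],"twist":[0,0,0],"grip":1},{"translation":[0,0,0],"twist":[0,0,0],"grip":1},{"translation":[0,0,-20],"twist":[0,0,0],"grip":1},{"translation":[0,0,-30],"twist":[0,0,0],"grip":1},{"translation":[0,0,-40],"twist":[0,0,0],"grip":1},{"translation":[-30,0,-10],"twist":[0,0,0],"grip":1}]' 25
python3 -c "
from plan import *
st()
rgb,d=cap('top','t2'); a=cv2.imread('pics/t2.png')[140:235,140:240];cap('scene','s2');b=cv2.imread('pics/s2.png')[130:210,190:280]
cv2.imwrite('pics/c2.png',np.hstack([cv2.resize(a,(400,400),interpolation=cv2.INTER_CUBIC),cv2.resize(b,(400,400),interpolation=cv2.INTER_CUBIC)]))"
```

```text
t: 8.15
tool_pos: [0.5315, -0.0273, 0.1528]
orientation: [-2.905, -1.178, -0.01]
force: [0.7, -1.1, 0.7]
opening: 0.093
t 8.15 p [ 0.5315 -0.0273  0.1528] x [0.718 0.696 0.009] z [ 0.003  0.009 -1.   ] F [ 0.7 -1.1  0.7] op 0.093
```

View pics/c2.png

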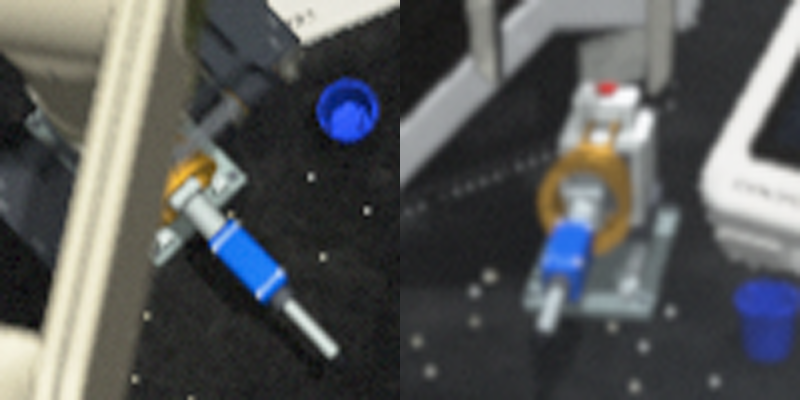

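Collar stands back with the barrel now visible in front of it, and the red button sits low: it is latched. Check the probe/carriage shift, then go over the grip.

```bash
python3 - <<'E'
from plan import *
d=np.array([-.721,-.693]); n=np.array([.693,-.721]); m=np.array([.530,-.028])
for tag in('top0','t2'):
    rgb,P=load('top',tag); hsv=cv2.cvtColor(rgb,cv2.COLOR_RGB2HSV).astype(int)
    M=np.zeros(hsv.shape[:2],bool); M[188:226,190:226]=1
    z=P[...,2]; q=P[M&(hsv[...,0]>95)&(hsv[...,0]<125)&(hsv[...,1]>120)&(z>.074)&(z<.1)]
    s=(q[:,:2]-m)@d;t=(q[:,:2]-m)@n
    print(len(q),s.min(),s.max(),t.min(),t.max(),np.mean(s),np.median(q[:,2]),np.polyfit(s,t,1),np.polyfit(s,q[:,2],1))
    # foreground (white rod end)
    print(cv2.minAreaRect(np.stack([s,t],1).astype(np.float32)*1000))
g=m+d*.055; print(g)
plan([*g,.12],43.9,5)
E
```

```text
157 0.026334806895188047 0.08110770214594819 -0.0113754114860085 0.011720402408312713 0.05479980819298728 0.07933856403215245 [ 1.00076414e-02 -8.81438359e-05] [-0.02101215  0.08069402]
((53.660972595214844, 0.1824941635131836), (54.41347885131836, 22.696928024291992), 1.8181947469711304)
167 0.026673939395840434 0.0825231687169108 -0.011389039286678148 0.011930535403540192 0.05452124920937557 0.07869481373635345 [0.00931071 0.0001908 ] [-0.04566567  0.08152338]
((54.61692810058594, 0.159698486328125), (55.60297775268555, 22.645959854125977), 1.1191285848617554)
[ 0.490345 -0.066115]
rot [-0.007 -0.005  0.001]
[-11.0, 0.0, 6.0] [-0.001, -0.001, 0.0]
[-10.0, 0.0, 6.0] [-0.001, -0.001, 0.0]
[-10.0, 0.0, 6.0] [-0.001, -0.001, 0.0]
[-10.0, 0.0, 6.0] [-0.001, -0.001, 0.0]
[-10.0, 0.0, 6.0] [-0.001, -0.001, 0.0]
```

```bash
python3 -m pendant '[{"translation":[-11,0,6],"twist":[-0.001,0,0],"grip":1},{"translation":[-10,0,6],"twist":[-0.001,0,0],"grip":1},{"translation":[-10,0,6],"twist":[-0.001,0,0],"grip":1},{"translation":[-10,0,6],"twist":[-0.001,0,0],"grip":1},{"translation":[-10,0,6],"twist":[-0.001,0,0],"grip":1},{"translation":[0,0,10],"twist":[0,0,0],"grip":0.8},{"translation":[0,0,15],"twist":[0,0,0],"grip":0.5},{"translation":[0,0,15],"twist":[0,0,0],"grip":0},{"translation":[0,0,10],"twist":[0,0,0],"grip":-0.2},{"translation":[0,0,8],"twist":[0,0,0],"grip":-0.2}]' 25
python3 -c "
from plan import *
st();plan([.4903,-.0661,.057],43.9,2)"
```

```text
t: 9.25
tool_pos: [0.4857, -0.0665, 0.0508]
orientation: [-2.908, -1.171, -0.001]
force: [-0.2, -0.4, 0.1]
opening: 0.0574
t 9.25 p [ 0.4857 -0.0665  0.0508] x [0.721 0.693 0.003] z [-0.002  0.007 -1.   ] F [-0.2 -0.4  0.1] op 0.0574
rot [-0.006 -0.003 -0.001]
[2.0, 1.0, -3.0] [-0.003, -0.002, -0.0]
[2.0, 1.0, -3.0] [-0.003, -0.002, -0.0]
```

```bash
python3 -m pendant '[{"translation":[2,1.5,-3],"twist":[0,0.01,0],"grip":-0.2},{"translation":[2,1.5,-3],"twist":[0,0.01,0],"grip":-0.2},{"translation":[0,0,0],"twist":[0,0,0],"grip":-0.3},{"translation":[0,0,0],"twist":[0,0,0],"grip":-0.4},{"translation":[0,0,0],"twist":[0,0,0],"grip":-0.6},{"translation":[0,0,0],"twist":[0,0,0],"grip":-0.8},{"translation":[0,0,0],"twist":[0,0,0],"grip":-1},{"translation":[0,0,0],"twist":[0,0,0],"grip":-1},{"translation":[0,0,0],"twist":[0,0,0],"grip":-1},{"translation":[0,0,0],"twist":[0,0,0],"grip":-1}]' 30
python3 -c "
from plan import *
st()"
```

```text
t: 10.25
tool_pos: [0.4922, -0.0663, 0.058]
orientation: [-2.902, -1.168, -0.034]
force: [2.2, -0.8, -1.8]
opening: 0.0239
t 10.25 p [ 0.4922 -0.0663  0.058 ] x [0.721 0.692 0.025] z [ 0.015  0.021 -1.   ] F [ 2.2 -0.8 -1.8] op 0.0239
```

```bash
python3 -m pendant '[{"translation":[-3,0,0],"twist":[0,0,0],"grip":-1},{"translation":[-4,0,-0.1],"twist":[0,0,0],"grip":-1},{"translation":[-4,0,-0.1],"twist":[0,0,0],"grip":-1},{"translation":[-4,0,-0.1],"twist":[0,0,0],"grip":-1},{"translation":[-4,0,-0.1],"twist":[0,0,0],"grip":-1},{"translation":[-4,0,-0.1],"twist":[0,0,0],"grip":-1},{"translation":[-4,0,-0.1],"twist":[0,0,0],"grip":-1},{"translation":[-4,0,-0.1],"twist":[0,0,0],"grip":-1},{"translation":[-4,0,-0.1],"twist":[0,0,0],"grip":-1},{"translation":[-4,0,-0.1],"twist":[0,0,0],"grip":-1}]' 30
python3 -c "
from plan import *
st()"
```

```text
t: 11.25
tool_pos: [0.4614, -0.0952, 0.0577]
orientation: [-2.901, -1.168, -0.034]
force: [-0.4, 0.4, -0.2]
opening: 0.0236
t 11.25 p [ 0.4614 -0.0952  0.0577] x [0.721 0.693 0.026] z [ 0.015  0.022 -1.   ] F [-0.4  0.4 -0.2] op 0.0236
```

```bash
python3 -m pendant '[{"translation":[-4,0,-0.1],"twist":[0,0,0],"grip":-1},{"translation":[-4,0,-0.1],"twist":[0,0,0],"grip":-1},{"translation":[-5,0,-0.1],"twist":[0,0,0],"grip":-1},{"translation":[-5,0,-0.1],"twist":[0,0,0],"grip":-1},{"translation":[-6,0,-0.1],"twist":[0,0,0],"grip":-1},{"translation":[-6,0,-5],"twist":[0,0,0],"grip":-1},{"translation":[-3,0,-15],"twist":[0,0,0],"grip":-1},{"translation":[0,0,-30],"twist":[0,0,0],"grip":-1},{"translation":[0,0,-40],"twist":[0,0,0],"grip":-1},{"translation":[0,0,-30],"twist":[0,0,0],"grip":-1}]' 30
python3 -c "
from plan import *
st()
rgb,d=cap('top','t3'); a=cv2.imread('pics/t3.png')[140:250,140:250];cap('scene','s3');b=cv2.imread('pics/s3.png')[120:210,180:280]
cv2.imwrite('pics/c3.png',np.hstack([cv2.resize(a,(400,400),interpolation=cv2.INTER_CUBIC),cv2.resize(b,(400,400),interpolation=cv2.INTER_CUBIC)]))"
```

```text
t: 12.25
tool_pos: [0.4277, -0.1222, 0.1762]
orientation: [-2.893, -1.164, -0.019]
force: [0.3, 0.3, -1.7]
opening: 0.0239
t 12.25 p [ 0.4277 -0.1222  0.1762] x [0.721 0.692 0.02 ] z [ 0.003  0.026 -1.   ] F [ 0.3  0.3 -1.7] op 0.0239
```

View pics/c3.png

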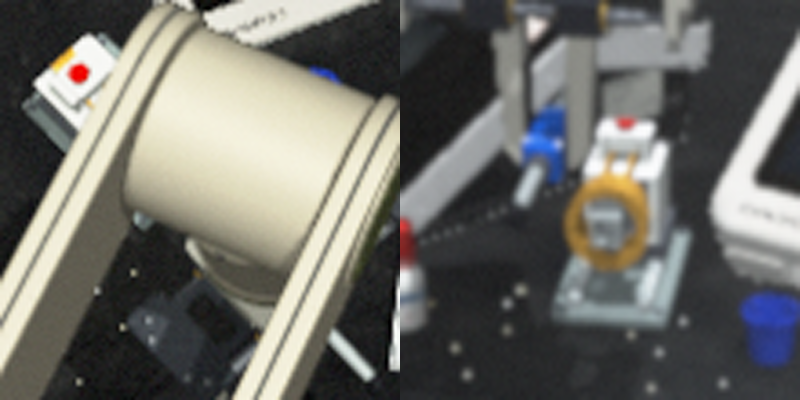

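The probe is out of the socket, held level in the fingers; coupler empty with the collar still back. Now the dip pose.

```bash
cat >> plan.py <<'E'
def down(yaw):
    a=np.radians(yaw); return R.from_matrix(np.array([[np.cos(a),np.sin(a),0],[np.sin(a),-np.cos(a),0],[0,0,-1]]).T)
def go(tgt,tg,rows):
    s=robot.read_state(); p=np.array(s['tool_pos']); r=R.from_rotvec(s['orientation'])
    w=(r.inv()*tg).as_rotvec(); step=(np.array(tgt)-p)/rows; print('from',p.round(4),'to',np.round(tgt,4),'rot',w.round(3))
    for k in range(rows): print((r*R.from_rotvec(w*k/rows)).inv().apply(step*1e3).round(0).tolist(),(w/rows).round(3).tolist())
TIP=np.array([-.0955,0,-.008])
def dip(z,th=.87,yaw=43.9,fwd=.004):
    a=np.radians(yaw); rr=down(yaw)*R.from_rotvec([0,th,0])
    return np.array([.605-fwd*np.cos(a),-.294-fwd*np.sin(a),z])-rr.apply(TIP),rr
E
python3 -c "
from plan import *
for z in(.12,.034): print(dip(z)[0])
go(*dip(.12),10)"
```

```text
[ 0.65089591 -0.24983338  0.1878348 ]
[ 0.65089591 -0.24983338  0.1018348 ]
from [ 0.4303 -0.1233  0.1792] to [ 0.6509 -0.2498  0.1878] rot [-0.009  0.847 -0.006]
[7.0, 24.0, -1.0] [-0.001, 0.085, -0.001]
[7.0, 24.0, -0.0] [-0.001, 0.085, -0.001]
[7.0, 24.0, 0.0] [-0.001, 0.085, -0.001]
[7.0, 24.0, 1.0] [-0.001, 0.085, -0.001]
[7.0, 24.0, 2.0] [-0.001, 0.085, -0.001]
[7.0, 24.0, 2.0] [-0.001, 0.085, -0.001]
[7.0, 24.0, 3.0] [-0.001, 0.085, -0.001]
[6.0, 24.0, 3.0] [-0.001, 0.085, -0.001]
[6.0, 24.0, 4.0] [-0.001, 0.085, -0.001]
[6.0, 24.0, 4.0] [-0.001, 0.085, -0.001]
```

```bash
python3 -m pendant '[{"translation":[7,24,-1],"twist":[-0.001,0.085,-0.001],"grip":-1},{"translation":[7,24,0],"twist":[-0.001,0.085,-0.001],"grip":-1},{"translation":[7,24,0],"twist":[-0.001,0.085,-0.001],"grip":-1},{"translation":[7,24,1],"twist":[-0.001,0.085,-0.001],"grip":-1},{"translation":[7,24,2],"twist":[-0.001,0.085,-0.001],"grip":-1},{"translation":[7,24,2],"twist":[-0.001,0.085,-0.001],"grip":-1},{"translation":[7,24,3],"twist":[-0.001,0.085,-0.001],"grip":-1},{"translation":[6,24,3],"twist":[-0.001,0.085,-0.001],"grip":-1},{"translation":[6,24,4],"twist":[-0.001,0.085,-0.001],"grip":-1},{"translation":[6,24,4],"twist":[-0.001,0.085,-0.001],"grip":-1}]'
python3 -c "
from plan import *
st(); go(*dip(.10),3)
cap('scene','s4');b=cv2.imread('pics/s4.png')[110:260,220:420]
cv2.imwrite('pics/c4.png',cv2.resize(b,(800,600),interpolation=cv2.INTER_CUBIC))"
```

```text
t: 13.35
tool_pos: [0.6524, -0.2522, 0.1881]
orientation: [-2.382, -0.969, -1.161]
force: [-0.0, 0.6, -2.0]
opening: 0.0239
t 13.35 p [ 0.6524 -0.2522  0.1881] x [0.44  0.436 0.785] z [ 0.569  0.541 -0.619] F [-0.   0.6 -2. ] op 0.0239
from [ 0.6524 -0.2522  0.1881] to [ 0.6509 -0.2498  0.1678] rot [ 0.005 -0.033  0.009]
[-5.0, -1.0, 4.0] [0.002, -0.011, 0.003]
[-5.0, -1.0, 4.0] [0.002, -0.011, 0.003]
[-5.0, -1.0, 4.0] [0.002, -0.011, 0.003]
```

View pics/c4.png

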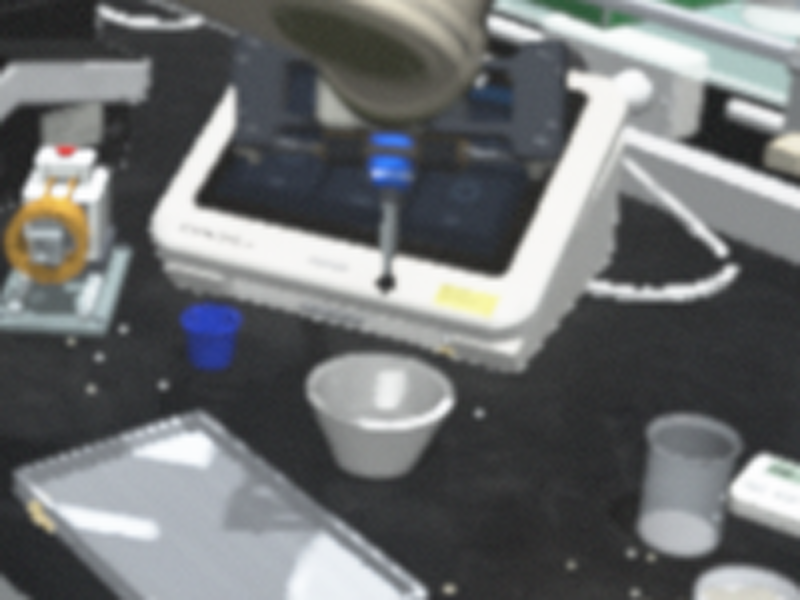

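Tip (black ball) at crop (386,285), bowl mouth centre at crop (380,390). Check the tip estimate by projection.

```bash
python3 - <<'E'
from plan import *
s=robot.read_state(); r=R.from_rotvec(s['orientation']); tip=np.array(s['tool_pos'])+r.apply(TIP)
i=robot.camera_info('scene'); C=np.array(i['cam_to_world']); f=192/np.tan(np.radians(i['vertical_fov'])/2)
def pj(p):
    c=np.linalg.inv(C)@np.r_[p,1]; return i['cx']+f*c[0]/-c[2], i['cy']-f*c[1]/-c[2], -c[2]
print('tip',tip,pj(tip),'rim',pj([.605,-.294,.052]))
rgb,P=load('scene','s4'); 
for v in range(176,187): print(v,[str(P[v,u].round(3)) for u in(315,316,317)],rgb[v,316])
E
```

```text
tip [ 0.6062669  -0.29909196  0.11375538] (np.float64(315.61500437533766), np.float64(185.39874867753), np.float64(1.1269863253345451)) rim (np.float64(312.30705604543436), np.float64(206.1846063088835), np.float64(1.1594636693658025))
176 ['[ 0.613 -0.289  0.134]', '[ 0.611 -0.293  0.136]', '[ 0.615 -0.293  0.135]'] [154 158 160]
177 ['[ 0.611 -0.29   0.132]', '[ 0.61  -0.294  0.134]', '[ 0.612 -0.296  0.134]'] [143 148 149]
178 ['[ 0.612 -0.289  0.129]', '[ 0.61  -0.295  0.131]', '[ 0.612 -0.296  0.131]'] [113 117 117]
179 ['[ 0.607 -0.295  0.13 ]', '[ 0.609 -0.296  0.129]', '[ 0.611 -0.298  0.13 ]'] [70 72 72]
180 ['[ 0.605 -0.297  0.128]', '[ 0.606 -0.299  0.129]', '[ 0.61  -0.299  0.127]'] [50 50 51]
181 ['[ 0.603 -0.299  0.127]', '[ 0.605 -0.3    0.127]', '[ 0.608 -0.301  0.126]'] [59 60 60]
182 ['[ 0.604 -0.298  0.124]', '[ 0.605 -0.3    0.124]', '[ 0.609 -0.3    0.123]'] [105 105 103]
183 ['[ 0.607 -0.296  0.119]', '[ 0.607 -0.299  0.12 ]', '[ 0.695 -0.219  0.06 ]'] [165 166 164]
184 ['[ 0.692 -0.215  0.056]', '[ 0.695 -0.216  0.056]', '[ 0.692 -0.222  0.059]'] [203 203 200]
185 ['[ 0.691 -0.216  0.054]', '[ 0.693 -0.218  0.054]', '[ 0.695 -0.219  0.054]'] [184 186 183]
186 ['[ 0.693 -0.215  0.05 ]', '[ 0.693 -0.218  0.051]', '[ 0.691 -0.224  0.054]'] [147 149 147]
```

```bash
python3 - <<'E'
from plan import *
for n,tag,b in(('scene','scene0',(290,340,190,235)),('top','top0',(262,308,140,186))):
    rgb,P=load(n,tag); u0,u1,v0,v1=b; Q=P[v0:v1,u0:u1].reshape(-1,3)
    for lo,hi in((.044,.06),(.048,.056)):
        q=Q[(Q[:,2]>lo)&(Q[:,2]<hi)&(Q[:,1]<-.2)&(np.hypot(Q[:,0]-.61,Q[:,1]+.296)<.06)]
        print(n,len(q),q.min(0).round(3),q.max(0).round(3),cv2.minEnclosingCircle((q[:,:2]*1000).astype(np.float32)))
E
```

```text
scene 236 [ 0.558 -0.345  0.044] [ 0.654 -0.252  0.054] ((606.5321044921875, -298.1513977050781), 48.41721725463867)
scene 141 [ 0.558 -0.345  0.048] [ 0.654 -0.252  0.054] ((606.5160522460938, -298.3581848144531), 48.401554107666016)
top 261 [ 0.559 -0.339  0.044] [ 0.65  -0.25   0.059] ((604.4139404296875, -294.3465881347656), 46.75755310058594)
top 179 [ 0.559 -0.338  0.048] [ 0.65  -0.25   0.056] ((604.3775024414062, -294.4284973144531), 46.743865966796875)
```

```bash
python3 -m pendant '[{"translation":[-8,0,6],"twist":[0,0,0],"grip":-1},{"translation":[-8,0,6],"twist":[0,0,0],"grip":-1},{"translation":[-8,0,6],"twist":[0,0,0],"grip":-1},{"translation":[-8,0,6],"twist":[0,0,0],"grip":-1},{"translation":[-8,0,6],"twist":[0,0,0],"grip":-1},{"translation":[-8,0,6],"twist":[0,0,0],"grip":-1},{"translation":[-8,0,6],"twist":[0,0,0],"grip":-1},{"translation":[0,0,0],"twist":[0,0,0],"grip":-1},{"translation":[0,0,0],"twist":[0,0,0],"grip":-1},{"translation":[0,0,0],"twist":[0,0,0],"grip":-1}]'
python3 - <<'E'
from plan import *
st(); s=robot.read_state(); print(np.array(s['tool_pos'])+R.from_rotvec(s['orientation']).apply(TIP))
E
```

```text
t: 14.4
tool_pos: [0.6494, -0.2528, 0.1053]
orientation: [-2.381, -0.96, -1.155]
force: [-0.4, 0.5, -0.8]
opening: 0.0238
t 14.4 p [ 0.6494 -0.2528  0.1053] x [0.445 0.43  0.785] z [ 0.567  0.543 -0.619] F [-0.4  0.5 -0.8] op 0.0238
[ 0.60237047 -0.29826685  0.03527582]
```

```bash
python3 -m pendant '[{"translation":[-4,0,3],"twist":[0,0,0],"grip":-1},{"translation":[0,0,0],"twist":[0,0,0],"grip":-1},{"translation":[0,0,0],"twist":[0,0,0],"grip":-1},{"translation":[0,0,0],"twist":[0,0,0],"grip":-1},{"translation":[0,0,0],"twist":[0,0,0],"grip":-1},{"translation":[0,0,0],"twist":[0,0,0],"grip":-1},{"translation":[0,0,0],"twist":[0,0,0],"grip":-1},{"translation":[0,0,0],"twist":[0,0,0],"grip":-1},{"translation":[0,0,0],"twist":[0,0,0],"grip":-1},{"translation":[0,0,0],"twist":[0,0,0],"grip":-1}]'
python3 - <<'E'
from plan import *
st(); s=robot.read_state(); print(np.array(s['tool_pos'])+R.from_rotvec(s['orientation']).apply(TIP))
cap('scene','s5');b=cv2.imread('pics/s5.png')[140:230,250:370]
cv2.imwrite('pics/c5.png',cv2.resize(b,(800,600),interpolation=cv2.INTER_CUBIC))
E
```

```text
t: 15.4
tool_pos: [0.6502, -0.254, 0.1019]
orientation: [-2.382, -0.963, -1.158]
force: [0.6, 1.1, -0.5]
opening: 0.024
t 15.4 p [ 0.6502 -0.254   0.1019] x [0.444 0.432 0.785] z [ 0.568  0.542 -0.619] F [ 0.6  1.1 -0.5] op 0.024
[ 0.60327557 -0.29955767  0.03189013]
```

View pics/c5.png

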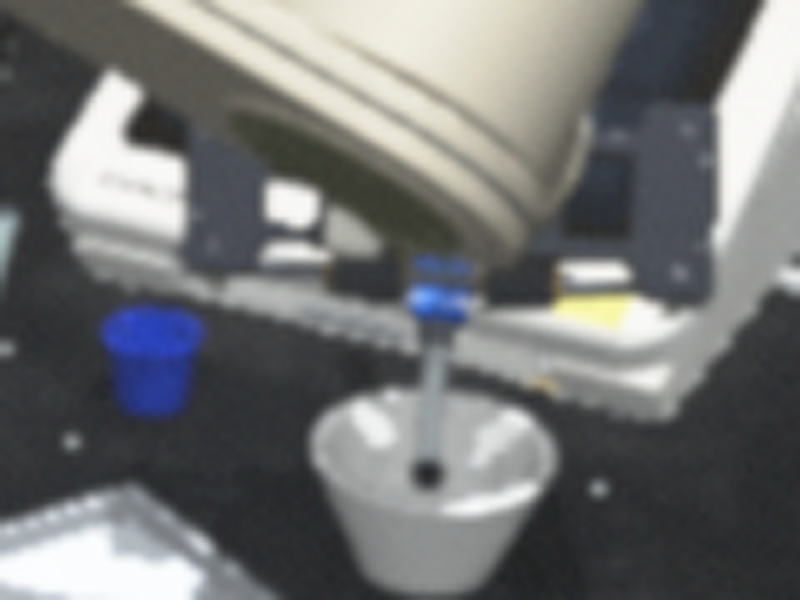

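```bash
python3 -m pendant '[{"translation":[8,0,-6],"twist":[0,0,0],"grip":-1},{"translation":[8,0,-6],"twist":[0,0,0],"grip":-1},{"translation":[8,0,-6],"twist":[0,0,0],"grip":-1},{"translation":[8,0,-6],"twist":[0,0,0],"grip":-1},{"translation":[8,0,-6],"twist":[0,0,0],"grip":-1},{"translation":[8,0,-6],"twist":[0,0,0],"grip":-1},{"translation":[8,0,-6],"twist":[0,0,0],"grip":-1},{"translation":[8,0,-6],"twist":[0,0,0],"grip":-1},{"translation":[8,0,-6],"twist":[0,0,0],"grip":-1},{"translation":[0,0,0],"twist":[0,0,0],"grip":-1}]'
python3 - <<'E'
from plan import *
rgb,P=load('scene','s5'); print('ball',P[208:214,314].round(3).tolist())
rgb,P=load('scene','scene0'); Q=P[205:290,215:335].reshape(-1,3)
q=Q[(Q[:,2]>.01)&(Q[:,2]<.022)&(Q[:,0]<.545)&(Q[:,1]<-.17)&(Q[:,1]>-.45)]; print(len(q),cv2.minAreaRect((q[:,:2]*1e3).astype(np.float32)))
st(); go([.451,-.308,.15],down(84),10)
E
```

```text
t: 16.45
tool_pos: [0.6522, -0.2524, 0.2027]
orientation: [-2.383, -0.966, -1.161]
force: [0.1, -0.4, -1.3]
opening: 0.0242
ball [[0.608, -0.298, 0.048], [0.608, -0.298, 0.045], [0.604, -0.302, 0.045], [0.607, -0.299, 0.039], [0.604, -0.303, 0.039], [0.604, -0.303, 0.036]]
500 ((453.3262634277344, -312.36572265625), (240.37278747558594, 147.45838928222656), 84.00516510009766)
t 16.45 p [ 0.6522 -0.2524  0.2027] x [0.442 0.434 0.785] z [ 0.57   0.541 -0.619] F [ 0.1 -0.4 -1.3] op 0.0242
from [ 0.6522 -0.2524  0.2027] to [ 0.451 -0.308  0.15 ] rot [ 0.323 -0.862 -0.647]
[-15.0, -10.0, -11.0] [0.032, -0.086, -0.065]
[-16.0, -11.0, -10.0] [0.032, -0.086, -0.065]
[-16.0, -13.0, -8.0] [0.032, -0.086, -0.065]
[-15.0, -14.0, -6.0] [0.032, -0.086, -0.065]
[-15.0, -15.0, -4.0] [0.032, -0.086, -0.065]
[-14.0, -16.0, -2.0] [0.032, -0.086, -0.065]
[-13.0, -17.0, -1.0] [0.032, -0.086, -0.065]
[-12.0, -18.0, 1.0] [0.032, -0.086, -0.065]
[-11.0, -18.0, 2.0] [0.032, -0.086, -0.065]
[-9.0, -19.0, 4.0] [0.032, -0.086, -0.065]
```

```bash
python3 -m pendant '[{"translation":[-15,-10,-11],"twist":[0.032,-0.086,-0.065],"grip":-1},{"translation":[-16,-11,-10],"twist":[0.032,-0.086,-0.065],"grip":-1},{"translation":[-16,-13,-8],"twist":[0.032,-0.086,-0.065],"grip":-1},{"translation":[-15,-14,-6],"twist":[0.032,-0.086,-0.065],"grip":-1},{"translation":[-15,-15,-4],"twist":[0.032,-0.086,-0.065],"grip":-1},{"translation":[-14,-16,-2],"twist":[0.032,-0.086,-0.065],"grip":-1},{"translation":[-13,-17,-1],"twist":[0.032,-0.086,-0.065],"grip":-1},{"translation":[-12,-18,1],"twist":[0.032,-0.086,-0.065],"grip":-1},{"translation":[-11,-18,2],"twist":[0.032,-0.086,-0.065],"grip":-1},{"translation":[-9,-19,4],"twist":[0.032,-0.086,-0.065],"grip":-1}]'
python3 -c "
from plan import *
st(); go([.451,-.310,.06],down(84),6)"
```

```text
t: 17.45
tool_pos: [0.4426, -0.3136, 0.1479]
orientation: [2.304, 2.123, -0.043]
force: [0.2, 0.6, -0.9]
opening: 0.0237
t 17.45 p [ 0.4426 -0.3136  0.1479] x [ 0.081  0.996 -0.026] z [-0.014 -0.025 -1.   ] F [ 0.2  0.6 -0.9] op 0.0237
from [ 0.4426 -0.3136  0.1479] to [ 0.451 -0.31   0.06 ] rot [-0.012  0.026  0.023]
[1.0, 2.0, 15.0] [-0.002, 0.004, 0.004]
[1.0, 1.0, 15.0] [-0.002, 0.004, 0.004]
[1.0, 1.0, 15.0] [-0.002, 0.004, 0.004]
[1.0, 1.0, 15.0] [-0.002, 0.004, 0.004]
[1.0, 1.0, 15.0] [-0.002, 0.004, 0.004]
[1.0, 1.0, 15.0] [-0.002, 0.004, 0.004]
```

```bash
python3 -m pendant '[{"translation":[1,2,15],"twist":[-0.002,0.004,0.004],"grip":-1},{"translation":[1,1,15],"twist":[-0.002,0.004,0.004],"grip":-1},{"translation":[1,1,15],"twist":[-0.002,0.004,0.004],"grip":-1},{"translation":[1,1,15],"twist":[-0.002,0.004,0.004],"grip":-1},{"translation":[1,1,10],"twist":[-0.002,0.004,0.004],"grip":-1},{"translation":[1,1,10],"twist":[-0.002,0.004,0.004],"grip":-1},{"translation":[0,0,0],"twist":[0,0,0],"grip":-1},{"translation":[0,0,0],"twist":[0,0,0],"grip":-1},{"translation":[0,0,0],"twist":[0,0,0],"grip":-1},{"translation":[0,0,0],"twist":[0,0,0],"grip":-1}]'
python3 -c "
from plan import *
st(); go([.451,-.310,.011],down(84),6)
cap('top','t6');cap('scene','s6');a=cv2.imread('pics/t6.png')[170:270,230:355];b=cv2.imread('pics/s6.png')[170:290,200:350]
cv2.imwrite('pics/c6.png',np.hstack([cv2.resize(a,(400,320),interpolation=3),cv2.resize(b,(400,320),interpolation=3)]))"
```

```text
t: 18.45
tool_pos: [0.4493, -0.307, 0.0579]
orientation: [-2.338, -2.089, -0.008]
force: [0.1, -0.4, -1.8]
opening: 0.024
t 18.45 p [ 0.4493 -0.307   0.0579] x [0.112 0.994 0.008] z [-0.     0.008 -1.   ] F [ 0.1 -0.4 -1.8] op 0.024
from [ 0.4493 -0.307   0.0579] to [ 0.451 -0.31   0.011] rot [-0.001 -0.008 -0.008]
[-1.0, 0.0, 8.0] [-0.0, -0.001, -0.001]
[-1.0, 0.0, 8.0] [-0.0, -0.001, -0.001]
[-0.0, 0.0, 8.0] [-0.0, -0.001, -0.001]
[-0.0, 0.0, 8.0] [-0.0, -0.001, -0.001]
[-0.0, 0.0, 8.0] [-0.0, -0.001, -0.001]
[-0.0, 0.0, 8.0] [-0.0, -0.001, -0.001]
```

View pics/c6.png

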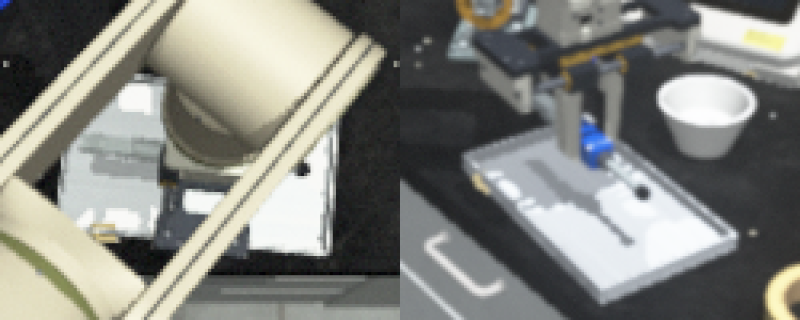

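Probe hangs level over the tray, aligned with its long side; tip at top crop (303,169), inside the tray edge at 335. Lower it.

```bash
python3 -m pendant '[{"translation":[-1,0,8],"twist":[0,-0.002,-0.002],"grip":-1},{"translation":[-1,0,8],"twist":[0,-0.002,-0.002],"grip":-1},{"translation":[0,0,8],"twist":[0,-0.002,-0.002],"grip":-1},{"translation":[0,0,8],"twist":[0,-0.002,-0.002],"grip":-1},{"translation":[0,0,4],"twist":[0,0,0],"grip":-1},{"translation":[0,0,2],"twist":[0,0,0],"grip":-1},{"translation":[0,0,0],"twist":[0,0,0],"grip":-1},{"translation":[0,0,0],"twist":[0,0,0],"grip":-1},{"translation":[0,0,0],"twist":[0,0,0],"grip":-1},{"translation":[0,0,0],"twist":[0,0,0],"grip":-1}]'
python3 -c "
from plan import *
st()"
```

```text
t: 19.55
tool_pos: [0.4494, -0.3091, 0.017]
orientation: [2.333, 2.104, -0.002]
force: [0.3, -0.7, -1.6]
opening: 0.024
t 19.55 p [ 0.4494 -0.3091  0.017 ] x [ 0.103  0.995 -0.001] z [-0.001 -0.001 -1.   ] F [ 0.3 -0.7 -1.6] op 0.024
```

```bash
python3 -m pendant '[{"translation":[0,0,3],"twist":[0,0,0],"grip":-1},{"translation":[0,0,2],"twist":[0,0,0],"grip":-1},{"translation":[0,0,2],"twist":[0,0,0],"grip":-1},{"translation":[0,0,0],"twist":[0,0,0],"grip":-1},{"translation":[0,0,0],"twist":[0,0,0],"grip":-1},{"translation":[0,0,0],"twist":[0,0,0],"grip":-1},{"translation":[0,0,0],"twist":[0,0,0],"grip":-1},{"translation":[0,0,0],"twist":[0,0,0],"grip":-1},{"translation":[0,0,0],"twist":[0,0,0],"grip":-1},{"translation":[0,0,0],"twist":[0,0,0],"grip":-1}]'
python3 -c "
from plan import *
st()"
```

```text
t: 20.55
tool_pos: [0.4498, -0.3095, 0.0102]
orientation: [2.332, 2.103, -0.001]
force: [-0.0, 0.2, -0.5]
opening: 0.0239
t 20.55 p [ 0.4498 -0.3095  0.0102] x [ 0.103  0.995 -0.002] z [ 0.001 -0.002 -1.   ] F [-0.   0.2 -0.5] op 0.0239
```

```bash
python3 -m pendant '[{"translation":[0,0,2],"twist":[0,0,0],"grip":-1},{"translation":[0,0,0],"twist":[0,0,0],"grip":-1},{"translation":[0,0,0],"twist":[0,0,0],"grip":-0.4},{"translation":[0,0,0],"twist":[0,0,0],"grip":-0.2},{"translation":[0,0,0],"twist":[0,0,0],"grip":-0.2},{"translation":[0,0,0],"twist":[0,0,0],"grip":-0.2},{"translation":[0,0,-3],"twist":[0,0,0],"grip":-0.2},{"translation":[0,0,-10],"twist":[0,0,0],"grip":-0.2},{"translation":[0,0,-15],"twist":[0,0,0],"grip":-0.2},{"translation":[0,0,-20],"twist":[0,0,0],"grip":-0.2}]'
python3 -c "
from plan import *
st()"
python3 -m pendant '[{"translation":[0,0,-30],"twist":[0,0,0],"grip":-0.2},{"translation":[0,0,-40],"twist":[0,0,0],"grip":-0.2},{"translation":[0,0,-40],"twist":[0,0,0],"grip":-0.2},{"translation":[20,20,-20],"twist":[0,0,0],"grip":-0.2},{"translation":[40,0,0],"twist":[0,0,0],"grip":-0.2},{"translation":[50,0,0],"twist":[0,0,0],"grip":-0.2},{"translation":[50,0,0],"twist":[0,0,0],"grip":-0.2},{"translation":[50,0,0],"twist":[0,0,0],"grip":-0.2},{"translation":[50,0,0],"twist":[0,0,0],"grip":-0.2},{"translation":[50,0,0],"twist":[0,0,0],"grip":-0.2}]'
python3 -c "
from plan import *
cap('top','t7');cap('scene','s7');a=cv2.imread('pics/t7.png')[130:270,230:405];b=cv2.imread('pics/s7.png')[130:290,160:360]
cv2.imwrite('pics/c7.png',np.hstack([cv2.resize(a,(400,320),interpolation=3),cv2.resize(b,(400,320),interpolation=3)]))"
```

```text
t: 21.55
tool_pos: [0.4485, -0.3084, 0.0571]
orientation: [-2.332, -2.102, 0.002]
force: [-0.7, -0.6, -0.3]
opening: 0.037
t 21.55 p [ 0.4485 -0.3084  0.0571] x [0.103 0.995 0.   ] z [-0.002  0.001 -1.   ] F [-0.7 -0.6 -0.3] op 0.037
t: 22.55
tool_pos: [0.5056, -0.0043, 0.213]
orientation: [2.328, 2.076, 0.012]
force: [0.9, 0.8, 0.3]
opening: 0.0371
```

View pics/c7.png

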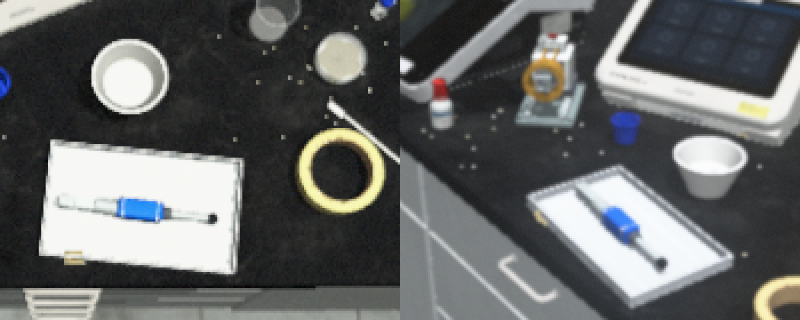

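Probe lies in the tray: shank end at top crop (57,200), tip at (214,218); bowl, tape, cup and bottle unmoved. Shank end looks near the left wall, so check numerically.

```bash
python3 - <<'E'
from plan import *
a=np.radians(84); ey=np.array([np.cos(a),np.sin(a)]); ex=np.array([np.sin(a),-np.cos(a)])
for n,tag,b in(('top','t7',(240,345,182,258)),('scene','s7',(215,335,200,290))):
    rgb,P=load(n,tag); u0,u1,v0,v1=b; Q=P[v0:v1,u0:u1].reshape(-1,3); C=rgb[v0:v1,u0:u1].reshape(-1,3).astype(int)
    Q2=Q[:,:2]-[.451,-.31]; Y=Q2@ey; X=Q2@ex; ok=(abs(X)<.08)&(abs(Y)<.13)
    w=ok&(Q[:,2]>.006)&(abs(X)>.05); t=ok&(C.sum(1)>250)
    print(n,'tray Y',np.percentile(Y[t],[.5,99.5]).round(4),'wallY',Y[w].min().round(4),Y[w].max().round(4),'X',X[w].min().round(4),X[w].max().round(4))
    bl=ok&(C[:,2]>C[:,0]+70); print(' grip Y',Y[bl].min().round(4),Y[bl].max().round(4),'X',np.median(X[bl]).round(4),'ztop',np.median(Q[bl,2]).round(4))
    p=ok&(Q[:,2]>.0085)&(abs(X)<.04)
    for y in np.arange(-.125,.125,.01):
        k=p&(Y>=y)&(Y<y+.01)
        if k.any(): print('  %.3f'%y,k.sum(),np.median(X[k]).round(3),np.median(Q[k,2]).round(3),end=';')
    print()
E
python3 - <<'E'
import cv2
b=cv2.imread('pics/t7.png')[185:255,240:345];cv2.imwrite('pics/c8.png',cv2.resize(b,(735,490),interpolation=3))
E
```

```text
top tray Y [-0.1196  0.1179] wallY -0.1157 0.1219 X -0.079 0.0799
 grip Y -0.0256 0.0301 X -0.0039 ztop 0.0266
  -0.125 8 -0.005 0.014;  -0.115 35 -0.001 0.015;  -0.095 10 -0.005 0.018;  -0.085 19 -0.005 0.017;  -0.075 13 -0.006 0.019;  -0.065 17 -0.006 0.016;  -0.055 12 -0.007 0.019;  -0.045 15 -0.007 0.017;  -0.035 24 -0.005 0.019;  -0.025 35 -0.004 0.026;  -0.015 35 -0.007 0.026;  -0.005 33 -0.006 0.028;  0.005 40 -0.006 0.026;  0.015 34 -0.007 0.027;  0.025 28 -0.003 0.026;  0.035 27 -0.006 0.023;  0.045 24 -0.005 0.022;  0.055 23 -0.005 0.021;  0.065 22 -0.004 0.022;  0.075 22 -0.004 0.02;  0.085 23 -0.003 0.022;  0.095 17 -0.003 0.021;  0.105 6 0.003 0.009;  0.115 31 0.001 0.016;
scene tray Y [-0.12    0.1264] wallY -0.1205 0.1176 X -0.072 0.0764
 grip Y -0.0289 0.0466 X -0.0041 ztop 0.0244
  -0.125 94 -0.001 0.013;  -0.095 28 -0.003 0.016;  -0.085 10 -0.004 0.017;  -0.075 14 -0.004 0.017;  -0.065 13 -0.004 0.017;  -0.055 12 -0.004 0.016;  -0.045 23 -0.002 0.017;  -0.035 32 -0.005 0.02;  -0.025 49 -0.007 0.024;  -0.015 37 -0.007 0.024;  -0.005 34 -0.007 0.024;  0.005 36 -0.007 0.025;  0.015 30 -0.006 0.024;  0.025 14 -0.006 0.021;  0.035 23 -0.003 0.021;  0.045 19 -0.004 0.02;  0.055 18 -0.004 0.02;  0.065 18 -0.003 0.02;  0.075 18 -0.003 0.02;  0.085 17 -0.002 0.02;  0.095 7 -0.005 0.018;  0.105 51 0.001 0.012;  0.115 14 -0.014 0.012;
```

View pics/c8.png

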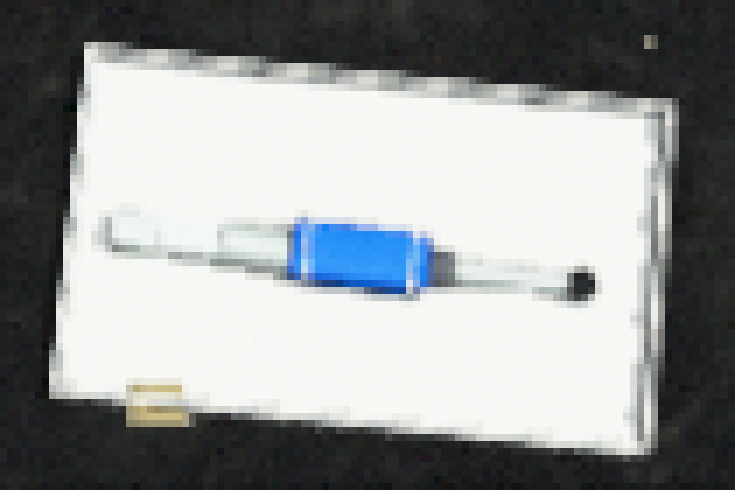

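The enlarged view shows the probe flat on the tray floor, shank end at (105,230) and tip at (592,285), both about 15 mm or more inside the end walls (70 and 655).

```bash
python3 -c "
from plan import *
st(); print(robot.close_job())"
```

```text
t 22.65 p [ 0.5059 -0.0006  0.2131] x [ 0.108  0.994 -0.007] z [ 0.021 -0.009 -1.   ] F [0.1 0.3 0.2] op 0.037
the job is handed in; nothing more can be done
None
```

I've handed the job in at 22.7 s of the 64 s allowed. The probe is out of the coupler, its tip was dipped in the bowl, and it now lies flat in the tray. The robot reports no verdict, so everything below is from my own measurements.

- **Collar:** I gripped it and pulled it back about 14 mm. The pictures then showed it staying back with the red pin dropped. The pull reached about 20 N at the stop, which is right at the carriage's limit. Comparing the probe's position before and after showed no shift beyond about 1 mm. That was the only carriage check, and I made it before drawing the probe out.
- **Drawing the probe out:** it came straight out; the force read near zero at the check midway through the draw.
- **Dip:** the black tip was seen inside the bowl, at a height of roughly 32–36 mm (it had to be below 44 mm), and held there for over a second. My calculated height and the depth image differed by about 5 mm, so I went about 4 mm deeper to be safe.
- **Tray:** in the last pictures the probe lies flat in line with the tray's long side, with both ends about 15 mm or more inside the end walls. The tape, bowl, cup and bottle looked unmoved in the last pictures, and the arm is clear with no force on it.

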